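# Hang a small bin on the bench rail

## Robot

A 6-joint arm with a two-finger parallel gripper is mounted at the origin on a cart in front of the work surface, level with it; the furniture and walls round the work are solid. World frame = base frame: x ahead of the robot, y to its left, z up, the work surface at z = 0. Lengths are in mm, angles in degrees, forces in N, time in s.
With the tool pointing down it reaches from about 300 to 850 mm from the base axis. Payload 4.2 kg.
Tool frame: the origin (TCP) lies at the very end of the fingers, on their centre line; the grasp point (between the pads) lies 19 mm behind it (env.grip_depth is the distance from the TCP to the grasp point, in mm); z points along the fingers, y is the line along which they close (so a half turn about z gives the same grasp; the last joint's range is limited). The gripper opens to 91 mm and grips with 3 to 60 N. Pads are 32 mm wide; open, the fingers measure 118 mm over their backs; the gripper's body (76 mm by 178 mm) begins 60 mm behind the grasp point.
Start: joints at [74.255, 18.312, 89.639, -0, 72.044, -1.146], TCP at [144.931, 556.451, 213.976] pointing down, gripper open.
Joint ranges: [-177.97, 177.97], [-48.28, 115.42], [12.27, 149.76], [-77.06, 257.06], [2.81, 150.46], [-146.56, 146.56]. Speed limits (degrees/s): [147.25, 147.25, 180, 180, 180, 180].

## Interface

Orientations are given as [roll, pitch, yaw] about the fixed x, y, z axes, in that order (R = Rz(yaw) Ry(pitch) Rx(roll)).
In Python, from workcell import env, cams gives the robot as it stands.
- The arm moves only by the tool apply_moves, never from a script. Its argument "deltas" is a list of rows, each a list of 5 numbers: the shift along the tool's x, y, z in m, then the turn about the tool's z in rad, then the opening, from -1 (shut) to 1 (fully open), so that 0 is half open. In form: [[tx, ty, tz, roll, gripper], ...]. A call has 1 to 5 rows; each row is the pose to reach, as a shift and turn from the pose commanded when the call began, along the tool's axes at that moment; what a row does not reach only later rows make up. A row lasts 1/10 s, in which the tool goes at most 50 mm and 8.59 degrees, less where a joint would pass 70% of its speed; a pose out of reach is approached as far as the arm can. A call with a gripper value outside its range is refused whole. The fingers move at their own pace and stop on an object; "grip_force" is the grip in N (left out, the last holds). Time passes only in rows, so rows that repeat a pose let the fingers close. It gives the time, the measured TCP pose, the force, the opening and the grip force at its end, in the units of the state.
- env.state(): the state, without advancing time (a new reading comes with each control period).
- cams.grab_frame(name): name is "scene" or "top" or "wrist"; returns the picture (400x640x3 uint8, blue, green, red); there is no depth.
- cams.get_calibration(name): a dict with "mtx" (3x3 intrinsics, pixels), "eye" and "attitude" of the camera in the world; the wrist camera has in their place "tool_from_camera" (4x4, takes a point from camera to tool coordinates, whose origin is the TCP and whose axes are the flange's). Camera axes: x right, y down, z forward; pixel columns grow to the right and rows downward; lengths in mm; the calibration is good to about 2 mm. A picture is of the moment at which its call begins: read the wrist's pose just before it. get_calibration takes no time and is no camera call.
- env.job_done(): hands the job in; it is judged then, once.
The state is a dict: "time_s": time; "qpos": joint angles; "qvel": joint speeds; "effort": joint torques, N m; "ee_pos": TCP position; "ee_rot": TCP orientation; "force": force on the tool from outside, world axes, zero at the start; "torque": the same for the moment, N m; "gripper_width": finger opening in mm; "gripper_force": force on a finger pad.
Only numpy, scipy, OpenCV 4.12 (cv2) and the standard library are available. Lean on these libraries where they do the work, as an engineer would, in place of code of your own. Each camera call takes 0.05 s, during which the arm holds its last target. There are 200 camera calls.

## Task

Hang the small grey bin on the aluminium rail of the bench rack, about midway along it: tilt the bin's front up, bring the steel tongue on its back up into the groove behind the upper lip, then swing it down until its back wall lies flat on the rail and it hangs level by itself. The rail's exact height is not known, so feel for the groove and go gently: never let the bin or the arm press on the rack with more than 30 N. Leave the glass jar, the glass dish and the timer where they stand.

Things in the scene. Friction and masses are not known exactly. Their poses are not given: they have to be found in the camera images.
- bin: loose open-topped grey plastic bin, about 0.15 kg, tub 90 deep (x) x 52 wide (y), walls 3 mm. Origin: centre of its underside; x points to its back, z up. Side walls (outer faces y = +-26) are 42 mm high, and 54 mm from x = -18 to the back wall's outer face at x = 45; front wall (x = -45) 36 mm high. Good grip: across the side walls at x about -8, z about 36.
- tongue_tip (a point): middle of the top edge of the steel tongue plate on the bin's back, at (53.5, 0, 73) mm in the bin's frame. The plate is 40 mm wide (y): a level neck 4 mm thick, z = 50 to 54, runs from x = 45 to 55; from its end the tongue, 3 mm thick (x = 52 to 55), rises from z = 50 to z = 73. Tilted 40 to 45 degrees it passes the mouth with 2 to 3 mm to spare along its own length
- neck_heel (a point): on the bin, at (45, 0, 50) mm in its frame: lower front corner of the neck, where it meets the back wall. With the bin hung level, the neck lies on the lower lip and the back wall on the rail's face, so this point is at the front edge of the lower lip (rack x = 0); the tongue then stands 3 mm behind the upper lip. Left alone, this play lets it nod front down by about 0.04 rad, which is right
- rack: fixed grey rack: foot plate x -20 to 130, 290 wide, 12 mm high; two posts 20 mm wide at y = +-127, up to z = 233; between them an aluminium rail 232 mm wide, its face at x = 0 looking to -x. Origin: on the bench under the middle of that face; x to the back, y along the rail, z up. The rail sits firm at a height that is not measured, up to 12 mm above or below its middle setting.
- rail_mid (a point): fixed point of the rack at (0, 0, 165) mm: where the front edge of the groove's lower lip lies at the rail's middle setting; the real one is within +-12 mm in z. Groove mouth: 18 mm high, from the lower to the upper lip, 220 mm long in y, ends closed; lips 4 mm thick (x 0 to 4); cavity behind them to x = 32. Smooth face from 64 mm below to 50 mm above that edge; rail top 53 mm above
- glass_jar: bystander: glass jar 69 mm across, 116 mm high, upright on the bench; origin at the centre of its underside
- petri_dish: bystander: flat round glass dish, 60 mm across, 14 mm high, on the bench; origin at the centre of its underside
- timer: bystander: white bench timer 66 x 62 x 19 mm, on the bench; origin at the centre of its underside
Not all that is in view belongs to the job. Leave any purple look-alike of the bin alone.

How it is judged (in metres and radians):
On the way, in this order (a step that is already met when the one before it is completed fails the run):
1. the bin is lifted, its underside more than 40 mm above the bench (height (world z) of bin above 0.04 m), for 0.2 s.
2. the bin, tilted by more than 0.35 rad, has its tongue tip in the groove, more than 8 mm behind the rail's face (x of tongue_tip in the frame of rack above 0.008 m and z of tongue_tip in the frame of rack between 0.145 and 0.225 m and angle between bin's own z axis and vertical above 0.35 rad), for 0.1 s.
At the end, for the whole second after the job is handed in: the bin hangs by its tongue behind the upper lip, released and at rest: origin 42 to 50 mm before the rail's face, within 50 mm of the rail's middle, underside 100 to 130 mm above the bench, tilt and turn from square under 0.08 rad (x of bin in the frame of rack between -0.05 and -0.042 m and y of bin in the frame of rack between -0.05 and 0.05 m and z of bin in the frame of rack between 0.1 and 0.13 m and x of tongue_tip in the frame of rack above 0.004 m and angle between bin's own z axis and vertical below 0.08 rad and angle between the x axis of bin and the x axis of rack, either way round below 0.08 rad and linear speed of bin below 0.01 m/s); the robot touches nothing.
It fails at once if the bin presses on the rack with more than 30 N (contact force between bin and rack above 30 N).
It fails at once if the robot presses on the rack with more than 30 N (contact force between the arm and rack above 30 N).
It fails at once if the glass jar is moved by more than 20 mm (distance of glass_jar from where it was at the start of the episode above 0.02 m).
It fails at once if the glass dish is moved by more than 20 mm (distance of petri_dish from where it was at the start of the episode above 0.02 m).
It fails at once if the timer is moved by more than 20 mm (distance of timer from where it was at the start of the episode above 0.02 m).
It also fails if it takes over 64 s, if anything falls off the work surface, if the arm or the gripper's body presses on something with over 40 N, if the wrist force passes 120 N, or if a joint passes its speed limit or range.

## Working session

There is one attempt and no reset: what is moved stays moved. The work goes in short steps, Python scripts to look and compute and a tool call to move; the robot and the scene stay as the last step left them, time stands still between calls to the robot, and variables do not carry over. Pictures are saved under pics/ and viewed, at most 10 in all, crops included, and the job is handed in when it is done.

Besides the shell and the picture viewer there is one more tool, called after "Request:" in YAML: its name, and indented under it one key for each argument. apply_moves: Moves the arm, as the interface text tells. Its arguments: {"type":"object","properties":{"deltas":{"type":"array"},"grip_force":{"type":"number"}},"required":["deltas"]}

```bash
mkdir -p pics; ls; python3 - <<'E'
from workcell import env,cams
import cv2,numpy as np
s=env.state();print(s)
a=cams.grab_frame("scene");b=cams.grab_frame("top")
np.save('scene.npy',a);np.save('top.npy',b)
cv2.imwrite('pics/scene.png',a);cv2.imwrite('pics/top.png',b)
for n in("scene","top","wrist"):print(n,cams.get_calibration(n))
E
```

```text
pics
{'time_s': 0.0, 'qpos': array([ 7.42538150e+01,  1.83512017e+01,  8.97073820e+01, -3.80059551e-03,
        7.20433229e+01, -1.14576823e+00]), 'qvel': array([-0.12277422,  0.03833044,  0.07896192,  0.06681681, -0.01067922,
       -0.03809648]), 'effort': array([ 1.69817686e-03, -4.12461770e+01, -2.31981236e+01,  7.30171893e-02,
        4.55566426e-02, -1.50653468e-04]), 'ee_pos': array([144.82310032, 555.9334087 , 213.11807466]), 'ee_rot': array([-1.79898042e+02,  1.57492272e-03,  1.65400760e+02]), 'force': array([ 0.92455401, -0.28165626,  0.28036034]), 'torque': array([ 0.01249345, -0.05029297,  0.06483352]), 'gripper_force': 0.0, 'gripper_width': 91.28134510588006}
scene {'mtx': array([[451.01038243,   0.        , 320.71198852],
       [  0.        , 451.01038243, 197.89753761],
       [  0.        ,   0.        ,   1.        ]]), 'eye': array([-171.26113576, -888.10186345, 1288.08259838]), 'attitude': array([-136.53684812,   -0.50084264,  -42.70834512])}
top {'mtx': array([[400.69069517,   0.        , 319.27035541],
       [  0.        , 400.69069517, 194.32737427],
       [  0.        ,   0.        ,   1.        ]]), 'eye': array([ 438.55733504,  -73.88497928, 1275.0929593 ]), 'attitude': array([-172.93693989,    1.41872366,  -90.5543199 ])}
wrist {'mtx': array([[338.37566247,   0.        , 323.1659423 ],
       [  0.        , 338.37566247, 194.16697214],
       [  0.        ,   0.        ,   1.        ]]), 'tool_from_camera': array([[ 3.88010930e-04, -9.61186556e-01, -2.75898992e-01,
         7.82242295e+01],
       [ 9.99999772e-01,  2.20567899e-04,  6.37928904e-04,
        -2.02911446e-02],
       [-5.52314225e-04, -2.75899177e-01,  9.61186423e-01,
        -1.70407139e+02],
       [ 0.00000000e+00,  0.00000000e+00,  0.00000000e+00,
         1.00000000e+00]])}
```

View pics/scene.png

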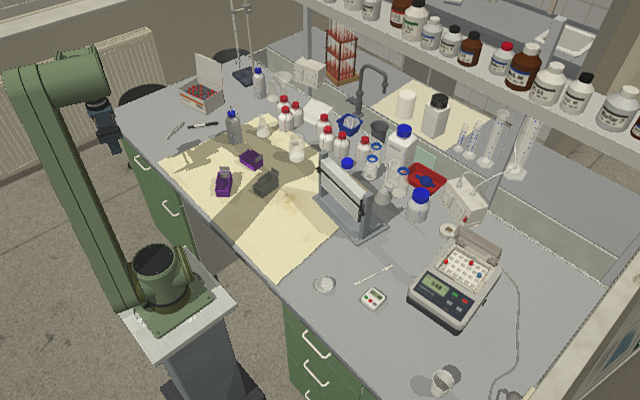

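View pics/top.png

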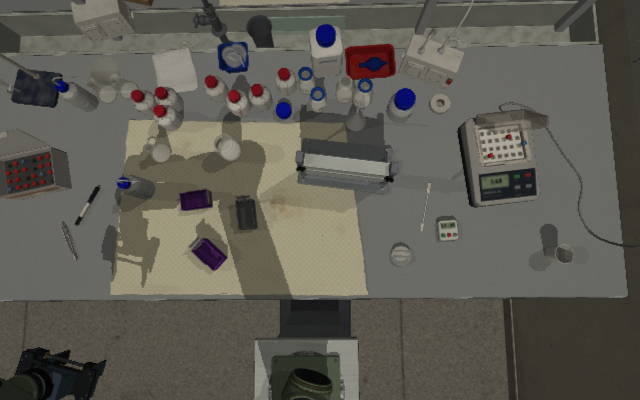

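The scene shows the rack at about (350,195) and the grey bin at (265,183), with two purple look-alikes at (224,183) and (250,158). In the top view the grey bin is at (246,212), the rack at (345,168), and the purple ones at (196,200) and (210,253). The dish is at (401,254) and the timer at (447,230). The grey bin fits the description, so I'll confirm it in a crop.

```bash
cat > h.py <<'E'
import numpy as np,cv2
from scipy.spatial.transform import Rotation as R
from workcell import env,cams
def cam(n,st=None):
    c=cams.get_calibration(n);K=c['mtx']
    if n=='wrist':
        T=c['tool_from_camera'];Rt=R.from_euler('xyz',st['ee_rot'],degrees=True).as_matrix()
        return K,Rt@T[:3,3]+st['ee_pos'],Rt@T[:3,:3]
    return K,c['eye'],R.from_euler('xyz',c['attitude'],degrees=True).as_matrix()
def ray(n,px,z,st=None):
    K,e,Rm=cam(n,st);px=np.atleast_2d(px).astype(float)
    d=(Rm@np.linalg.inv(K)@np.c_[px,np.ones(len(px))].T).T
    return e+d*((z-e[2])/d[:,2])[:,None]
def proj(n,P,st=None):
    K,e,Rm=cam(n,st);p=(np.atleast_2d(P)-e)@Rm@K.T
    return p[:,:2]/p[:,2:]
E
python3 - <<'E'
from h import *
b=np.load('top.npy');a=np.load('scene.npy')
c1=cv2.resize(b[180:250,200:300],(400,280),interpolation=cv2.INTER_CUBIC)
c2=cv2.resize(a[160:210,230:300],(400,280),interpolation=cv2.INTER_CUBIC)
c3=cv2.resize(b[130:200,285:405],(480,280),interpolation=cv2.INTER_CUBIC)
c4=cv2.resize(a[135:245,300:400],(320,280),interpolation=cv2.INTER_CUBIC)
cv2.imwrite('pics/crop.png',np.r_[np.c_[c1,c2],np.c_[c3,c4]])
print(ray('top',[[246,212]],40),ray('top',[[300,168],[391,177]],200),ray('scene',[[265,183]],30))
for z in(0,):print(ray('top',[[401,254],[447,230],[228,150],[158,150]],z))
E
```

```text
Traceback (most recent call last):
ValueError: all the input array dimensions except for the concatenation axis must match exactly, but along dimension 1, the array at index 0 has size 480 and the array at index 1 has size 320
```

```bash
python3 - <<'E'
from h import *
b=np.load('top.npy');a=np.load('scene.npy')
z=lambda im,w:cv2.resize(im,(w,280),interpolation=cv2.INTER_CUBIC)
cv2.imwrite('pics/crop.png',np.vstack([np.hstack([z(b[180:250,200:300],400),z(a[160:210,230:300],400)]),np.hstack([z(b[130:200,285:405],480),z(a[135:245,300:400],320)])]))
print(ray('top',[[246,212]],40),ray('top',[[300,168],[391,177]],200),ray('scene',[[265,183]],30))
print(ray('top',[[401,254],[447,230],[228,150],[158,150]],0))
E
```

```text
[[539.54727174 183.2496826   40.        ]] [[ 645.14464253    3.36940318  200.        ]
 [ 616.83996493 -243.21278471  200.        ]] [[537.30286554 188.72737176  30.        ]]
[[ 405.20397378 -298.19433584    0.        ]
 [ 478.62234298 -444.89982762    0.        ]
 [ 746.79156666  253.3631927     0.        ]
 [ 750.39246514  484.73471474    0.        ]]
```

View pics/crop.png

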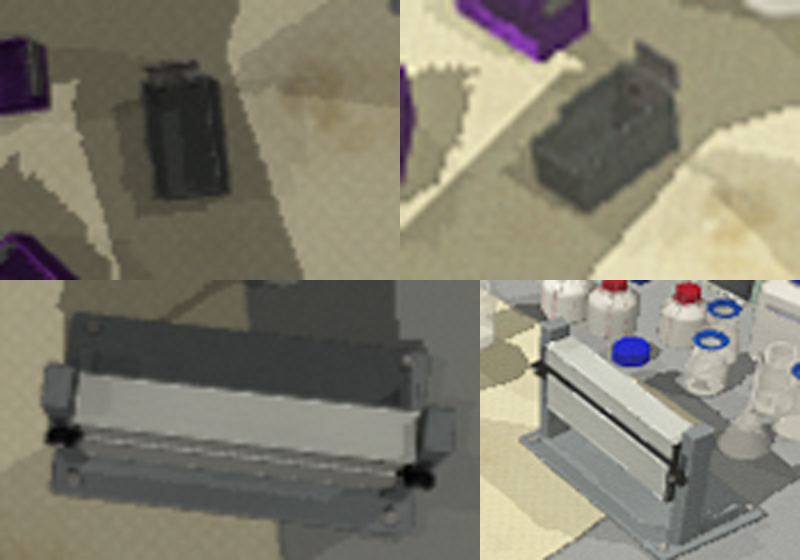

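```bash
python3 - <<'E'
from h import *
o=np.array
print('footfront',ray('top',[[298,182.5],[388,193.75]],12),'back',ray('top',[[303.75,138.75],[392,147.5]],12))
print('railtop front',ray('top',[[304.5,167.5],[389.5,176.25]],218))
print('posts',ray('top',[[(58/4)+285,(390-280)/4+130],[(432/4)+285,(430-280)/4+130]],233))
print('bin front bottom',ray('top',[[238.75,229.5],[257,228.25]],36))
print('back',ray('top',[[236.2,201],[253.7,199.5]],54),'tongue',ray('top',[[236.5,197],[250,195.5]],73))
# scene: foot corners crop scale 320/100=3.2 , 280/110
f=lambda u,v:[300+(u-480)/3.2,135+(v-280)*110/280]
print('scene foot L front, R front',ray('scene',[f(517,440),f(663,557)],12))
print('scene rail lower edge',ray('scene',[f(549,398),f(668,500)],101))
print('scene rail top front edge',ray('scene',[f(548,347),f(680,440)],218))
E
```

```text
footfront [[ 634.32110155   23.45094593   12.        ]
 [ 594.46910338 -261.67368417   12.        ]] back [[ 777.26176605    4.36519605   12.        ]
 [ 743.85041759 -279.04870039   12.        ]]
railtop front [[ 642.87489798  -10.02392698  218.        ]
 [ 615.93224787 -236.46506402  218.        ]]
posts [[ 667.1442238     2.22116438  233.        ]
 [ 636.60920514 -244.05526519  233.        ]]
bin front bottom [[485.77812603 205.95477447  36.        ]
 [489.03736756 149.20572413  36.        ]]
back [[572.73089779 211.11552924  54.        ]
 [576.70913544 157.00838929  54.        ]] tongue [[582.85112718 205.95982319  73.        ]
 [586.91909852 164.82593523  73.        ]]
scene foot L front, R front [[ 631.0022352    17.18288244   12.        ]
 [ 600.65957163 -259.64072088   12.        ]]
scene rail lower edge [[ 659.9161553    -7.63754648  101.        ]
 [ 620.84010493 -239.24926727  101.        ]]
scene rail top front edge [[ 645.96318491  -19.34356478  218.        ]
 [ 624.90936847 -240.99901145  218.        ]]
```

The grey bin at top (246,212) has its tongue plate on the far (+x) side at (243,196). It's plain grey and the only non-purple one, so it is the bin. The rack has black knobs at the mouth ends, at (301,169) and (389,180). I'll move above the bin.

```bash
cat >> h.py <<'E'
RK=np.array([633,-122.,0]);RY=-7.0
def delta(p,yaw=None):
    s=env.state();Rt=R.from_euler('xyz',s['ee_rot'],degrees=True).as_matrix()
    d=Rt.T@(np.array(p)-s['ee_pos'])/1000
    t=0 if yaw is None else -np.radians((yaw-s['ee_rot'][2]+180)%360-180)
    print('t',s['time_s'],'pos',s['ee_pos'].round(1),'rot',s['ee_rot'].round(2),'F',s['force'].round(2),'w',s['gripper_width'].round(1),'delta',d.round(4),'turn',round(t,3))
E
python3 -c "
from h import *
delta([450,180,200],184.2)"
```

```text
Traceback (most recent call last):
  File "h.py", line 22, in delta
    print('t',s['time_s'],'pos',s['ee_pos'].round(1),'rot',s['ee_rot'].round(2),'F',s['force'].round(2),'w',s['gripper_width'].round(1),'delta',d.round(4),'turn',round(t,3))
                                                                                                            ^^^^^^^^^^^^^^^^^^^^^^^^
AttributeError: 'float' object has no attribute 'round'
```

```bash
sed -i "s/s\['gripper_width'\].round(1)/round(float(s['gripper_width']),1)/" h.py
python3 -c "
from h import *
delta([510,180,180],184.2)"
```

```text
t 0.1 pos [144.8 556.  213.2] rot [-179.91   -0.    165.4 ] F [-0.31 -0.6   0.14] w 91.0 delta [-0.4482 -0.2718  0.0336] turn -0.328
```

Request:
apply_moves:
  deltas:
    - [-0.22,-0.136,0.0,-0.15,1]
    - [-0.22,-0.136,0.0,-0.3,1]
    - [-0.22,-0.136,0.0,-0.328,1]
    - [-0.22,-0.136,0.0,-0.328,1]
    - [-0.22,-0.136,0.0,-0.328,1]

```text
time_s: 0.6
ee_pos: [315.1, 377.5, 213.7]
ee_rot: [-180.0, -0.0, -175.8]
force: [-0.0, 0.5, 0.4]
gripper_width: 91.0
gripper_force: 0.0
```

```bash
python3 -c "
from h import *
delta([510,180,180],184.2)"
```

```text
t 0.6 pos [315.1 377.5 213.7] rot [-1.7998e+02 -1.0000e-02 -1.7577e+02] F [-0.04  0.48  0.43] w 91.0 delta [-0.1799 -0.2113  0.0337] turn 0.001
```

Request:
apply_moves:
  deltas:
    - [-0.18,-0.211,0.033,0,1]
    - [-0.18,-0.211,0.033,0,1]
    - [-0.18,-0.211,0.033,0,1]
    - [-0.18,-0.211,0.033,0,1]
    - [-0.18,-0.211,0.033,0,1]

```text
time_s: 1.1
ee_pos: [489.7, 200.8, 184.0]
ee_rot: [180.0, -0.0, -175.8]
force: [0.8, 1.5, -0.6]
gripper_width: 91.4
gripper_force: 0.0
```

Request:
apply_moves:
  deltas:
    - [-0.025,-0.03,0.004,0,1]
    - [-0.025,-0.03,0.004,0,1]
    - [-0.025,-0.03,0.004,0,1]

```text
time_s: 1.4
ee_pos: [515.7, 173.9, 179.7]
ee_rot: [180.0, -0.1, -175.9]
force: [-0.5, 1.5, 0.4]
gripper_width: 91.5
gripper_force: 0.0
```

```bash
python3 - <<'E'
from h import *
s=env.state();im=cams.grab_frame('wrist');np.save('w1.npy',im);cv2.imwrite('pics/w1.png',im)
delta([524,180,17],184.2)
import pickle;pickle.dump(s,open('w1.pkl','wb'))
E
```

```text
t 1.45 pos [515.2 174.7 180. ] rot [ 1.7998e+02 -8.0000e-02 -1.7583e+02] F [-0.28 -0.53 -0.26] w 91.4 delta [-0.0094  0.0046  0.163 ] turn -0.001
```

View pics/w1.png

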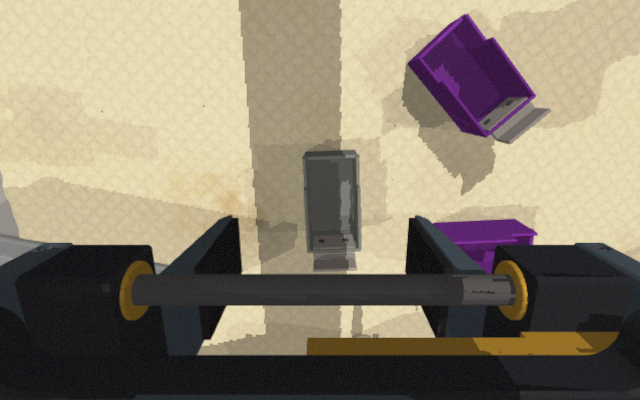

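The wrist view shows the bin with its front rim at (304–358,152), back wall at (307–360,250) and tongue at (313–356,270). It lies between the fingers, and the purple ones are off to the right.

```bash
python3 - <<'E'
from h import *
import pickle;s=pickle.load(open('w1.pkl','rb'))
print(ray('wrist',[[304,152],[358,152]],36,s),ray('wrist',[[307,250],[361,250]],54,s),ray('wrist',[[313,270],[356,269]],73,s))
E
```

```text
[[487.81410146 154.28906617  36.        ]
 [484.22177005 204.52662492  36.        ]] [[578.6411294  163.21707854  54.        ]
 [574.97144278 214.68350069  54.        ]] [[589.06410532 170.15873027  73.        ]
 [585.2760134  209.10496377  73.        ]]
```

Request:
apply_moves:
  deltas:
    - [-0.003,0.008,0.04,-0.015,1]
    - [-0.003,0.008,0.085,-0.015,1]
    - [-0.003,0.008,0.13,-0.015,1]
    - [-0.003,0.008,0.163,-0.015,1]
    - [-0.003,0.008,0.163,-0.015,1]

```text
time_s: 1.95
ee_pos: [513.6, 182.9, 13.7]
ee_rot: [-179.9, -0.6, -174.8]
force: [0.5, -0.3, 0.7]
gripper_width: 91.2
gripper_force: 0.0
```

Request:
apply_moves:
  deltas:
    - [0,0,0,0,-0.2]
    - [0,0,0,0,-0.5]
    - [0,0,0,0,-1]
    - [0,0,0,0,-1]
    - [0,0,0,0,-1]
  grip_force: 4

```text
time_s: 2.45
ee_pos: [518.7, 182.9, 18.4]
ee_rot: [180.0, 0.1, -174.9]
force: [0.2, -1.9, 0.2]
gripper_width: 54.4
gripper_force: 0.2
```

Request:
apply_moves:
  deltas:
    - [0,0,0,0,-1]
    - [0,0,0,0,-1]
    - [0,0,0,0,-1]
    - [0,0,0,0,-1]
    - [0,0,0,0,-1]

```text
time_s: 2.95
ee_pos: [518.7, 182.8, 18.2]
ee_rot: [180.0, 0.1, -174.9]
force: [-0.8, -0.0, 5.4]
gripper_width: 52.1
gripper_force: 4.0
```

Gripped. Lift gently and look.

Request:
apply_moves:
  deltas:
    - [0,0,-0.012,0,-1]
    - [0,0,-0.024,0,-1]
    - [0,0,-0.036,0,-1]
    - [0,0,-0.048,0,-1]
    - [0,0,-0.06,0,-1]

```text
time_s: 3.45
ee_pos: [518.4, 182.8, 78.7]
ee_rot: [180.0, 0.0, -174.9]
force: [-0.2, -0.8, -1.2]
gripper_width: 51.7
gripper_force: 4.0
```

Request:
apply_moves:
  deltas:
    - [0,0,-0.02,0,-1]
    - [0,0,-0.04,0,-1]
    - [0,0,-0.06,0,-1]
    - [0,0,-0.08,0,-1]
    - [0,0,-0.08,0,-1]

```text
time_s: 3.95
ee_pos: [520.1, 183.3, 160.8]
ee_rot: [179.9, 0.4, -174.9]
force: [0.5, -1.1, -0.9]
gripper_width: 52.3
gripper_force: 4.0
```

```bash
python3 - <<'E'
from h import *
s=env.state();a=cams.grab_frame('wrist');b=cams.grab_frame('scene')
P=proj('scene',s['ee_pos'])[0].round().astype(int);print(s['ee_pos'],s['force'],P)
c=b[P[1]-45:P[1]+35,P[0]-60:P[0]+60]
cv2.imwrite('pics/l1.png',np.vstack([a[100:400,:],cv2.resize(c,(450,300),interpolation=cv2.INTER_CUBIC) if 0 else np.pad(cv2.resize(c,(450,300),interpolation=cv2.INTER_CUBIC),((0,0),(0,190),(0,0)))]))
import pickle;pickle.dump(s,open('l1.pkl','wb'))
E
```

```text
[520.06836822 183.34438639 160.82332174] [ 0.54392228 -1.05149875 -0.87038491] [259 161]
```

View pics/l1.png

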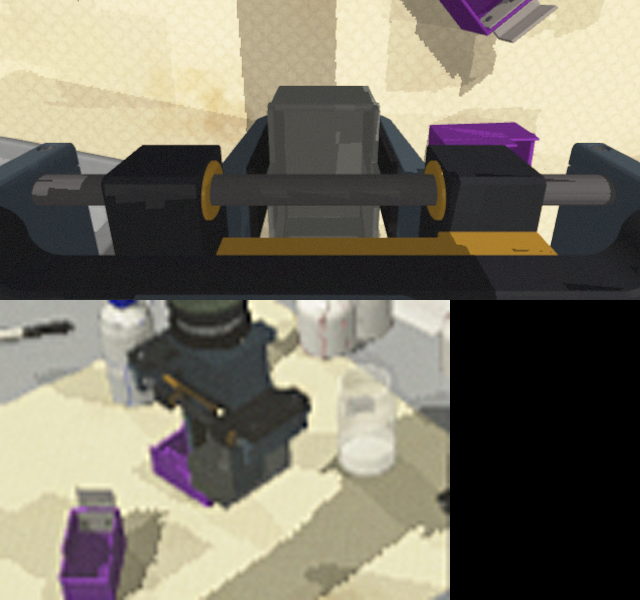

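The wrist view shows the bin hanging level: rim at full-frame row 205, 110 px wide, and bottom front edge at row 186. The pads hold the bin's angle and the tool can't tilt, so I'll tilt the bin by pressing the tongue from below against the rail's underside. First I'll look at the rail from above.

Request:
apply_moves:
  deltas:
    - [0,0,-0.01,0,-1]
    - [0,0,-0.05,0,-1]
    - [0,0,-0.095,0.1,-1]
    - [0,0,-0.14,0.211,-1]
    - [0,-0.03,-0.14,0.211,-1]
  grip_force: 12

```text
time_s: 4.55
ee_pos: [523.5, 155.6, 303.7]
ee_rot: [179.6, 0.6, 173.1]
force: [0.5, -0.5, -0.9]
gripper_width: 52.0
gripper_force: 12.0
```

```bash
python3 -c "
from h import *
delta([653,-124,300],173)"
```

```text
t 4.55 pos [523.5 155.6 303.7] rot [179.63   0.62 173.07] F [ 0.49 -0.54 -0.88] w 52.0 delta [-0.1622 -0.262   0.0038] turn 0.001
```

Request:
apply_moves:
  deltas:
    - [-0.03,-0.045,0,0,-1]
    - [-0.055,-0.09,0,0,-1]
    - [-0.08,-0.13,0,0,-1]
    - [-0.105,-0.17,0,0,-1]
    - [-0.13,-0.21,0,0,-1]

```text
time_s: 5.05
ee_pos: [624.4, -73.6, 296.7]
ee_rot: [180.0, -0.1, 172.9]
force: [0.9, 1.1, -1.1]
gripper_width: 51.7
gripper_force: 12.0
```

Request:
apply_moves:
  deltas:
    - [-0.02,-0.03,0,0,-1]
    - [-0.032,-0.052,0,0,-1]
    - [-0.032,-0.052,0,0,-1]
    - [-0.032,-0.052,0,0,-1]

```text
time_s: 5.45
ee_pos: [649.3, -127.2, 296.3]
ee_rot: [179.9, -0.1, 172.9]
force: [-1.0, -0.4, -0.9]
gripper_width: 51.9
gripper_force: 12.0
```

```bash
python3 - <<'E'
from h import *
import pickle
s=env.state();a=cams.grab_frame('wrist');np.save('w2.npy',a);cv2.imwrite('pics/w2.png',a)
pickle.dump(s,open('w2.pkl','wb'));delta([653,-124,300],173)
E
```

```text
t 5.5 pos [ 649.2 -126.5  296.7] rot [ 1.7995e+02 -1.1000e-01  1.7297e+02] F [ 0.19  0.1  -0.43] w 51.6 delta [-0.0035  0.0029 -0.0033] turn -0.0
```

View pics/w2.png

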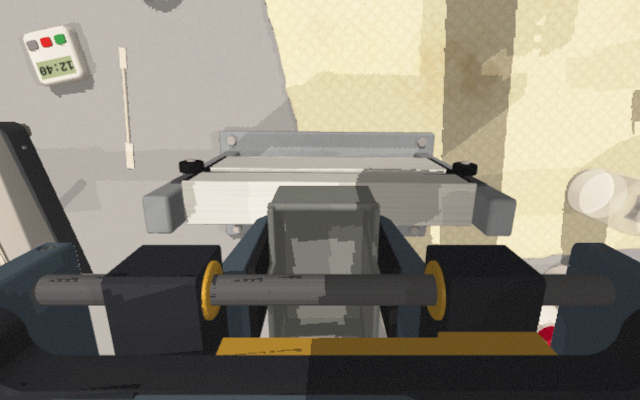

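The wrist view shows the foot plate's front edge at row 132 (cols 220–433), the posts at cols 146 and 514, and the rail level in the image.

```bash
python3 - <<'E'
from h import *
import pickle;s=pickle.load(open('w2.pkl','rb'));a=np.load('w2.npy')
g=cv2.cvtColor(a,cv2.COLOR_BGR2GRAY)
for c in(210,240,260,400,430):print(c,g[120:230:2,c].tolist())
ff=ray('wrist',[[220,132],[433,132]],12,s);po=ray('wrist',[[146,210],[514,212]],233,s)
print(ff,ff.mean(0),po,po.mean(0));d=ff[1]-ff[0];print(np.degrees(np.arctan2(-d[0],d[1])),np.linalg.norm(d),np.linalg.norm(po[1]-po[0]))
for z in(206,218,230):print(z,ray('wrist',[[260,182]],z,s))
E
```

```text
210 [185, 186, 186, 184, 186, 186, 187, 178, 183, 182, 185, 187, 185, 187, 181, 172, 176, 175, 175, 170, 138, 126, 92, 83, 162, 119, 130, 171, 174, 172, 178, 227, 228, 229, 231, 226, 229, 229, 228, 231, 231, 230, 229, 229, 231, 229, 227, 232, 230, 228, 229, 232, 171, 186, 184]
240 [188, 185, 189, 186, 164, 160, 172, 175, 175, 167, 152, 150, 151, 153, 153, 144, 144, 125, 145, 172, 175, 173, 173, 177, 210, 193, 150, 176, 175, 175, 172, 229, 228, 228, 229, 225, 228, 228, 228, 233, 228, 231, 230, 229, 233, 233, 230, 233, 232, 231, 231, 230, 136, 99, 123]
260 [182, 174, 166, 165, 165, 153, 161, 154, 152, 151, 151, 152, 154, 149, 151, 153, 143, 149, 171, 174, 178, 176, 175, 175, 210, 198, 146, 176, 178, 178, 174, 233, 235, 234, 233, 233, 234, 233, 234, 237, 234, 236, 236, 235, 237, 236, 234, 239, 231, 83, 80, 79, 81, 81, 81]
400 [215, 217, 223, 221, 218, 216, 162, 159, 150, 150, 151, 150, 147, 146, 162, 171, 169, 163, 161, 186, 178, 177, 176, 177, 157, 135, 121, 111, 113, 113, 113, 119, 137, 132, 135, 137, 133, 138, 135, 135, 136, 136, 135, 134, 132, 137, 134, 138, 133, 136, 134, 138, 132, 116, 118]
430 [214, 213, 216, 218, 220, 215, 175, 162, 150, 150, 152, 150, 152, 151, 150, 151, 149, 146, 129, 80, 139, 181, 178, 174, 173, 220, 123, 100, 113, 108, 111, 113, 133, 132, 133, 135, 135, 134, 135, 134, 133, 133, 134, 132, 130, 135, 131, 134, 131, 134, 156, 160, 158, 186, 199]
[[ 598.43814696 -258.37034928   12.        ]
 [ 633.31180783   22.40056821   12.        ]] [ 615.87497739 -117.98489054   12.        ] [[ 634.05918487 -255.01363094  233.        ]
 [ 668.74767875   11.02317494  233.        ]] [ 651.40343181 -121.995228    233.        ]
-7.080264899376092 282.9284014214216 268.2887878555971
206 [[ 629.57601051 -174.98736495  206.        ]]
218 [[ 626.92947488 -172.35419929  218.        ]]
230 [[ 624.28293926 -169.72103362  230.        ]]
```

```bash
python3 - <<'E'
from h import *
import pickle;s=pickle.load(open('w2.pkl','rb'))
from scipy.optimize import least_squares
th=np.radians(-7.08);ex=np.array([np.cos(th),np.sin(th),0]);ey=np.array([-np.sin(th),np.cos(th),0])
rows=[(181,50),(168,0),(156.5,-64)]
def f(p):
    o=[]
    for r,dz in rows:
        P=np.array([0,0,p[1]+dz])+ex*p[0]+ey*-50
        q=proj('wrist',P,s)[0];o.append(q[1]-r)
    return o
k=np.array([634,-121,0])@ex
r=least_squares(f,[k,165]);print(r.x,r.fun,'x0 rel to (634,-121):',r.x[0]-k)
E
```

```text
[643.97344964 162.33988643] [-0.03145267  0.07850459 -0.04947295] x0 rel to (634,-121): -0.10617929681995975
```

Everything agrees: rack origin about (634,-121), yaw -7.1°, and the lip at about 162 mm by sight. I'll back off in front of the rail and descend below its lower edge.

Request:
apply_moves:
  deltas:
    - [0.03,0.004,0,0,-1]
    - [0.07,0.004,0,0,-1]
    - [0.11,0.004,0,0,-1]
    - [0.15,0.004,0,0,-1]
    - [0.166,0.004,0,0,-1]

```text
time_s: 6.0
ee_pos: [481.3, -100.8, 298.1]
ee_rot: [180.0, -0.1, 173.1]
force: [0.5, -0.5, -0.8]
gripper_width: 51.6
gripper_force: 12.0
```

Request:
apply_moves:
  deltas:
    - [0,0,0.03,0,-1]
    - [0,0,0.075,0,-1]
    - [0,0,0.12,0,-1]
    - [0,0,0.165,0,-1]
    - [0,0,0.2,0,-1]

```text
time_s: 6.5
ee_pos: [483.7, -101.1, 95.6]
ee_rot: [180.0, -0.1, 173.1]
force: [0.0, -0.1, -0.7]
gripper_width: 52.4
gripper_force: 12.0
```

```bash
cat >> h.py <<'E'
O=np.array([634,-121.,0]);th=np.radians(-7.08)
RM=np.array([[np.cos(th),-np.sin(th),0],[np.sin(th),np.cos(th),0],[0,0,1]])
def rk(n=1):
    s=env.state();p=RM.T@(s['ee_pos']-O);f=RM.T@s['force']
    print('t %.2f'%s['time_s'],'tcp rack',p.round(1),'yaw %.2f'%(s['ee_rot'][2]),'F',f.round(2),'T',(RM.T@s['torque']).round(3));return s,p
E
python3 -c "
from h import *
rk()"
```

```text
t 6.50 tcp rack [-151.6    1.2   95.6] yaw 173.07 F [ 0.02 -0.07 -0.74] T [-0.     0.028  0.031]
```

Request:
apply_moves:
  deltas:
    - [0,0,0.02,0,-1]
    - [0,0,0.04,0,-1]
    - [0,0,0.055,0,-1]
    - [0,0,0.061,0,-1]
    - [0,0,0.061,0,-1]

```text
time_s: 7.0
ee_pos: [484.8, -101.8, 36.2]
ee_rot: [180.0, -0.1, 173.0]
force: [-0.2, 0.3, -0.4]
gripper_width: 52.2
gripper_force: 12.0
```

Request:
apply_moves:
  deltas:
    - [-0.02,0,0,0,-1]
    - [-0.04,0,0,0,-1]
    - [-0.06,0,0,0,-1]
    - [-0.072,0,0,0,-1]
    - [-0.074,0,0,0,-1]

```text
time_s: 7.5
ee_pos: [560.5, -111.8, 37.3]
ee_rot: [-180.0, 0.1, 173.0]
force: [-0.9, 0.7, -0.6]
gripper_width: 51.9
gripper_force: 12.0
```

```bash
python3 -c "
from h import *
rk()"
```

```text
t 7.50 tcp rack [-74.1   0.1  37.3] yaw 172.99 F [-0.97  0.59 -0.56] T [ 0.04  -0.016 -0.053]
```

Request:
apply_moves:
  deltas:
    - [-0.004,0,0,0,-1]
    - [-0.008,0,0,0,-1]
    - [-0.012,0,0,0,-1]
    - [-0.016,0,0,0,-1]
    - [-0.018,0,0,0,-1]

```text
time_s: 8.0
ee_pos: [576.9, -114.1, 36.4]
ee_rot: [180.0, 0.0, 173.0]
force: [-0.5, 0.3, -1.7]
gripper_width: 52.1
gripper_force: 12.0
```

```bash
python3 -c "
from h import *
rk()"
```

```text
t 8.00 tcp rack [-57.5  -0.2  36.4] yaw 172.96 F [-0.5   0.22 -1.74] T [-0.014 -0.002 -0.005]
```

Request:
apply_moves:
  deltas:
    - [0,0,-0.001,0,-1]
    - [0,0,-0.002,0,-1]
    - [0,0,-0.003,0,-1]
    - [0,0,-0.004,0,-1]
    - [0,0,-0.005,0,-1]

```text
time_s: 8.5
ee_pos: [575.3, -113.8, 40.9]
ee_rot: [180.0, -0.2, 173.0]
force: [-1.7, -0.6, -4.7]
gripper_width: 51.7
gripper_force: 12.0
```

Request:
apply_moves:
  deltas:
    - [0,0,-0.001,0,-1]
    - [0,0,-0.002,0,-1]
    - [0,0,-0.003,0,-1]
    - [0,0,-0.004,0,-1]
    - [0,0,-0.005,0,-1]

```text
time_s: 9.0
ee_pos: [576.6, -113.9, 46.5]
ee_rot: [180.0, 0.0, 173.0]
force: [-1.2, -0.7, -4.2]
gripper_width: 52.0
gripper_force: 12.0
```

Request:
apply_moves:
  deltas:
    - [0,0,-0.001,0,-1]
    - [0,0,-0.002,0,-1]
    - [0,0,-0.003,0,-1]
    - [0,0,-0.004,0,-1]
    - [0,0,-0.005,0,-1]

```text
time_s: 9.5
ee_pos: [576.7, -114.0, 51.5]
ee_rot: [180.0, 0.0, 173.0]
force: [-1.8, -0.2, -3.4]
gripper_width: 51.4
gripper_force: 12.0
```

Request:
apply_moves:
  deltas:
    - [0,0,-0.002,0,-1]
    - [0,0,-0.004,0,-1]
    - [0,0,-0.006,0,-1]
    - [0,0,-0.008,0,-1]
    - [0,0,-0.01,0,-1]

```text
time_s: 10.0
ee_pos: [576.7, -114.0, 61.7]
ee_rot: [180.0, 0.0, 173.0]
force: [-1.3, 0.4, -2.7]
gripper_width: 52.2
gripper_force: 12.0
```

Request:
apply_moves:
  deltas:
    - [0,0,-0.002,0,-1]
    - [0,0,-0.004,0,-1]
    - [0,0,-0.006,0,-1]
    - [0,0,-0.008,0,-1]
    - [0,0,-0.01,0,-1]

```text
time_s: 10.5
ee_pos: [576.7, -114.0, 71.6]
ee_rot: [180.0, 0.0, 173.0]
force: [-1.9, 0.6, -3.9]
gripper_width: 51.8
gripper_force: 12.0
```

Request:
apply_moves:
  deltas:
    - [0,0,-0.002,0,-1]
    - [0,0,-0.004,0,-1]
    - [0,0,-0.006,0,-1]
    - [0,0,-0.008,0,-1]
    - [0,0,-0.01,0,-1]

```text
time_s: 11.0
ee_pos: [577.2, -114.0, 81.7]
ee_rot: [180.0, 0.1, 173.0]
force: [0.7, -0.2, -4.6]
gripper_width: 52.1
gripper_force: 12.0
```

```bash
python3 - <<'E'
from h import *
import pickle
s,p=rk();a=cams.grab_frame('wrist');b=cams.grab_frame('scene');np.save('w3.npy',a);pickle.dump(s,open('w3.pkl','wb'))
P=proj('scene',s['ee_pos'])[0].round().astype(int)
c=cv2.resize(b[P[1]-50:P[1]+30,P[0]-55:P[0]+55],(385,280),interpolation=cv2.INTER_CUBIC)
cv2.imwrite('pics/w3.png',np.vstack([a[80:400],np.pad(c,((0,0),(0,255),(0,0)))]))
E
```

```text
t 11.00 tcp rack [-57.3  -0.1  81.7] yaw 172.97 F [ 0.7  -0.06 -4.56] T [ 0.019  0.081 -0.025]
```

View pics/w3.png

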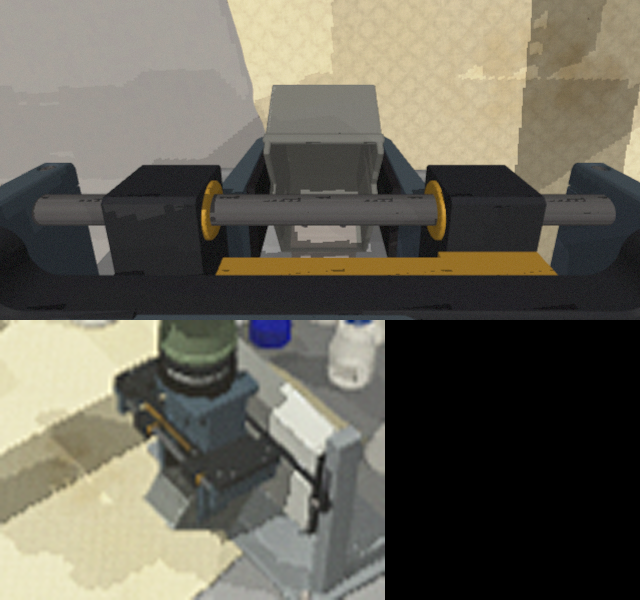

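The bin is tilted front up. The front's bottom edge is at full-frame row 165 (cols 272–378) and its front rim at about row 216 (cols 265–382). I'll solve the tilt from these.

```bash
cat >> h.py <<'E'
from scipy.optimize import least_squares
def solve(rb,rr,wb,wr,s,ww=.5):
    # bin pose in tool xz-plane from front edges; returns theta(deg), tip & B & heel rel TCP in rack (x fwd,z up)
    T=cams.get_calibration('wrist')['tool_from_camera'];K=cams.get_calibration('wrist')['mtx']
    def pts(p,bx,bz): # rel TCP, x forward z up; p=(ox,oz,theta)
        c,sn=np.cos(p[2]),np.sin(p[2]);return np.array([p[0]+bx*c+bz*sn,p[1]-bx*sn+bz*c])
    def pr(q,y):
        P=np.array([-q[0],y,-q[1]]);v=T[:3,:3].T@(P-T[:3,3]);v=K@v;return v[:2]/v[2]
    def f(p):
        o=[]
        for bz,r,w in((0,rb,wb),(36,rr,wr)):
            q=pts(p,-45,bz);a,b=pr(q,26),pr(q,-26);o+=[a[1]-r,ww*(abs(a[0]-b[0])-w)]
        return o
    r=least_squares(f,[10,-20,.6]);p=r.x
    g=lambda bx,bz:pts(p,bx,bz).round(1)
    print('theta',np.degrees(p[2]).round(2),'res',r.fun.round(2),'tip',g(53.5,73),'corner',g(52,73),'B',g(55,50),'heel',g(45,50))
    # bin coords of pad centre
    c,sn=np.cos(p[2]),np.sin(p[2]);d=np.array([0,19])-p[:2];print('pad in bin',(d[0]*c-d[1]*sn).round(1),(d[0]*sn+d[1]*c).round(1))
    return p
E
python3 - <<'E'
from h import *
import pickle;s=pickle.load(open('w3.pkl','rb'));a=np.load('w3.npy');g=cv2.cvtColor(a,cv2.COLOR_BGR2GRAY).astype(int)
print([(r,g[r,300:340].mean().round()) for r in range(158,232)])
for r in(167,168,214,216):print(r,g[r,255:290].tolist(),g[r,365:395].tolist())
solve(165,216,106,117,s)
E
```

```text
[(158, np.float64(194.0)), (159, np.float64(193.0)), (160, np.float64(192.0)), (161, np.float64(191.0)), (162, np.float64(192.0)), (163, np.float64(193.0)), (164, np.float64(172.0)), (165, np.float64(121.0)), (166, np.float64(123.0)), (167, np.float64(123.0)), (168, np.float64(123.0)), (169, np.float64(123.0)), (170, np.float64(123.0)), (171, np.float64(123.0)), (172, np.float64(123.0)), (173, np.float64(123.0)), (174, np.float64(122.0)), (175, np.float64(123.0)), (176, np.float64(123.0)), (177, np.float64(123.0)), (178, np.float64(123.0)), (179, np.float64(123.0)), (180, np.float64(123.0)), (181, np.float64(123.0)), (182, np.float64(123.0)), (183, np.float64(123.0)), (184, np.float64(123.0)), (185, np.float64(123.0)), (186, np.float64(123.0)), (187, np.float64(123.0)), (188, np.float64(123.0)), (189, np.float64(123.0)), (190, np.float64(124.0)), (191, np.float64(123.0)), (192, np.float64(123.0)), (193, np.float64(123.0)), (194, np.float64(123.0)), (195, np.float64(122.0)), (196, np.float64(122.0)), (197, np.float64(120.0)), (198, np.float64(120.0)), (199, np.float64(119.0)), (200, n
[... 1568 characters left out ...]
09, 107, 108, 111, 107, 107, 106, 107, 104, 106, 109, 110, 108, 108, 109, 107, 109, 108] [110, 110, 111, 109, 114, 113, 112, 112, 112, 111, 111, 112, 110, 110, 110, 112, 113, 121, 154, 195, 198, 198, 198, 196, 201, 195, 195, 195, 197, 192]
216 [135, 136, 134, 137, 135, 132, 124, 124, 111, 110, 113, 120, 116, 120, 116, 117, 117, 123, 118, 121, 117, 118, 117, 119, 119, 118, 117, 118, 116, 119, 119, 118, 120, 117, 118] [118, 120, 121, 124, 124, 123, 121, 123, 123, 122, 123, 123, 124, 126, 123, 120, 121, 113, 112, 136, 175, 192, 199, 200, 201, 198, 195, 196, 195, 196]
theta 27.22 res [-0.29 -2.2   0.24  1.37] tip [76.1 19.7] corner [74.7 20.3] B [66.9 -1.5] heel [58.   3.1]
pad in bin -13.8 37.6
```

```bash
python3 - <<'E'
from h import *
solve(164.3,212.7,104.2,118.5,None);solve(164.3,212.7,104.2,118.5,None,.1);solve(164.3,214,104.2,118.5,None,.1)
# level check with l1 image: rows 186/205 widths 94/110
solve(186,205,94,110,None)
E
```

```text
theta 24.7 res [-0.17 -1.41  0.14  0.89] tip [74.9 24.5] corner [73.5 25.1] B [66.6  3. ] heel [57.5  7.1]
pad in bin -12.2 36.7
theta 24.41 res [-0.01 -0.29  0.01  0.18] tip [74.8 25. ] corner [73.5 25.6] B [66.7  3.5] heel [57.6  7.6]
pad in bin -12.1 36.6
theta 25.55 res [-0.01 -0.27  0.01  0.17] tip [75.2 23. ] corner [73.9 23.6] B [66.7  1.6] heel [57.7  5.9]
pad in bin -12.7 37.0
theta -0.34 res [-0.05 -1.24  0.04  0.82] tip [68.4 57.9] corner [66.9 57.9] B [70.  34.9] heel [60.  34.8]
pad in bin -15.1 34.5
```

```bash
python3 - <<'E'
from h import *
T=cams.get_calibration('wrist')['tool_from_camera'];K=cams.get_calibration('wrist')['mtx']
def pr(th,bx,bz,y,pad=(-13,36.5)):
    c,s=np.cos(np.radians(th)),np.sin(np.radians(th));dx,dz=bx-pad[0],bz-pad[1]
    x,z=dx*c+dz*s,19-dx*s+dz*c
    v=K@(T[:3,:3].T@(np.array([-x,y,-z])-T[:3,3]));return (v[:2]/v[2]).round(1)
for th in(0,22,26,30,34):print(th,*[ (pr(th,bx,bz,26)[1],(pr(th,bx,bz,26)[0]-pr(th,bx,bz,-26)[0]).round(1)) for bx,bz in((-45,0),(-45,36),(-42,36),(42,3),(42,54),(45,54))])
E
```

```text
0 (np.float64(181.2), np.float64(91.0)) (np.float64(199.5), np.float64(110.8)) (np.float64(205.6), np.float64(110.3)) (np.float64(315.7), np.float64(82.0)) (np.float64(380.4), np.float64(106.4)) (np.float64(385.4), np.float64(105.8))
22 (np.float64(166.7), np.float64(99.9)) (np.float64(212.2), np.float64(119.0)) (np.float64(217.4), np.float64(117.6)) (np.float64(277.7), np.float64(77.4)) (np.float64(352.3), np.float64(94.0)) (np.float64(355.0), np.float64(93.0))
26 (np.float64(165.2), np.float64(101.8)) (np.float64(215.7), np.float64(120.5)) (np.float64(220.5), np.float64(118.8)) (np.float64(270.8), np.float64(76.9)) (np.float64(346.5), np.float64(92.2)) (np.float64(348.9), np.float64(91.2))
30 (np.float64(164.1), np.float64(103.9)) (np.float64(219.5), np.float64(121.8)) (np.float64(224.0), np.float64(120.0)) (np.float64(264.1), np.float64(76.5)) (np.float64(340.6), np.float64(90.4)) (np.float64(342.6), np.float64(89.4))
34 (np.float64(163.4), np.float64(105.9)) (np.float64(223.7), np.float64(123.1)) (np.float64(227.7), np.float64(121.2)) (np.float64(257.3), np.float64(76.2)) (np.float64(334.6), np.float64(88.8)) (np.float64(336.2), np.float64(87.8))
```

Request:
apply_moves:
  deltas:
    - [0,0,-0.002,0,-1]
    - [0,0,-0.004,0,-1]
    - [0,0,-0.006,0,-1]
    - [0,0,-0.008,0,-1]
    - [0,0,-0.01,0,-1]

```text
time_s: 11.6
ee_pos: [576.7, -114.0, 91.6]
ee_rot: [180.0, 0.0, 173.0]
force: [1.0, -0.6, -4.2]
gripper_width: 52.0
gripper_force: 12.0
```

Request:
apply_moves:
  deltas:
    - [0,0,-0.002,0,-1]
    - [0,0,-0.004,0,-1]
    - [0,0,-0.006,0,-1]
    - [0,0,-0.008,0,-1]
    - [0,0,-0.01,0,-1]

```text
time_s: 12.1
ee_pos: [576.6, -114.0, 101.5]
ee_rot: [180.0, 0.0, 173.0]
force: [1.6, 0.5, -4.7]
gripper_width: 51.7
gripper_force: 12.0
```

```bash
cat >> h.py <<'E'
def edges(tag):
    s,p=rk();a=cams.grab_frame('wrist');np.save(tag+'.npy',a);g=cv2.cvtColor(a,cv2.COLOR_BGR2GRAY).astype(int)
    m=g[130:260,300:340].mean(1);d=np.diff(m);k=np.where(abs(d)>4)[0];print([(int(i)+131,int(m[i]),int(m[i+1])) for i in k])
    return a,g
E
python3 - <<'E'
from h import *
edges('w4')
E
```

```text
t 12.10 tcp rack [-5.780e+01 -1.000e-01  1.015e+02] yaw 172.96 F [ 1.51  0.68 -4.66] T [ 0.024 -0.066 -0.009]
[(150, 209, 205), (165, 192, 171), (166, 171, 137), (167, 137, 159), (168, 159, 127), (226, 123, 118), (227, 118, 106), (228, 106, 115), (229, 115, 121), (234, 126, 118), (235, 118, 109), (236, 109, 98), (237, 98, 80), (238, 80, 65), (258, 68, 76), (259, 76, 84)]
```

```bash
python3 - <<'E'
from h import *
for n,rs in(('w2',(188,190,203,207)),('w3',(166,168,209,214)),('w4',(168,171,222,228))):
    a=np.load(n+'.npy').astype(int)
    for r in rs:
        d=np.abs(np.diff(a[r],axis=0)).sum(1)
        L=[i for i in range(255,300) if d[i]>25];Rr=[i for i in range(355,400) if d[i]>25];print(n,r,L,Rr)
    g=cv2.cvtColor(a.astype(np.uint8),cv2.COLOR_BGR2GRAY)
    print([int(x) for x in g[180:215,300:340].mean(1)] if n=='w2' else '')
a=np.load('w4.npy');cv2.imwrite('pics/w4.png',cv2.resize(a[140:380,200:450],(750,600),fx=1,fy=1,interpolation=cv2.INTER_CUBIC) if 0 else cv2.resize(a[140:340,220:430],(630,600),interpolation=cv2.INTER_CUBIC))
E
```

```text
w2 188 [276, 277, 278] [355, 367, 368, 369, 370]
w2 190 [275, 276, 277] [355, 356, 368, 369, 370]
w2 203 [266, 267, 268] [355, 356, 377, 378, 379]
w2 207 [265, 266, 267, 274, 275] [355, 356, 378, 379, 380]
[177, 186, 218, 234, 233, 209, 112, 113, 113, 113, 113, 113, 113, 113, 113, 113, 114, 113, 114, 114, 113, 112, 111, 122, 136, 142, 140, 134, 123, 111, 93, 79, 78, 79, 78]
w3 166 [270, 271, 272] [374, 375]
w3 168 [270, 271, 275] [374, 375]
w3 209 [263, 265, 266] [379, 380, 381]
w3 214 [263] [382, 383]

w4 168 [256, 257, 258, 267, 268, 270] [361, 373, 377, 378]
w4 171 [256, 257, 267, 268, 270, 272] [377, 378]
w4 222 [263, 264, 265, 267, 268] [381, 382, 391, 392, 393]
w4 228 [261, 262] [383, 384, 395, 396, 397, 398]
```

View pics/w4.png

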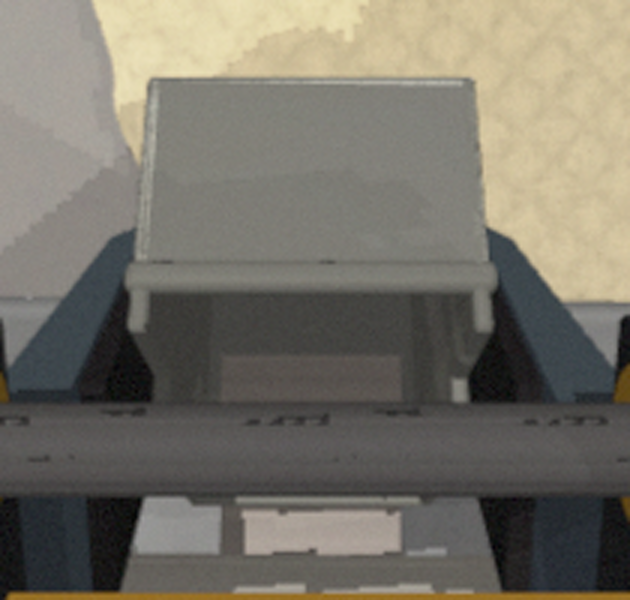

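The crop shows the bin's front tilted strongly up. The front's bottom edge is at full-frame row 166, its rim bead at rows 227–237, and it lies symmetric between the fingers.

```bash
python3 - <<'E'
from h import *
for x in((185.6,203,92,111),(164.3,212.5,103.7,116.5),(166.3,226.7,108,118.3)):
  for w in(1,.3):solve(*x,None,w)
E
```

```text
theta -1.47 res [-0.05 -0.69  0.04  0.46] tip [66.8 59.3] corner [65.3 59.3] B [68.9 36.4] heel [58.9 36.1]
pad in bin -14.3 34.4
theta -1.53 res [-0.   -0.21  0.    0.14] tip [66.8 59.4] corner [65.3 59.4] B [68.9 36.5] heel [58.9 36.2]
pad in bin -14.3 34.4
theta 26.25 res [-0.8  -3.21  0.68  2.02] tip [75.5 19.6] corner [74.1 20.3] B [66.6 -1.7] heel [57.7  2.8]
pad in bin -13.9 39.1
theta 24.92 res [-0.07 -1.03  0.06  0.65] tip [75.4 22.2] corner [74.  22.8] B [67.   0.7] heel [58.   4.9]
pad in bin -13.5 38.4
theta 37.48 res [-1.19 -3.16  1.04  1.87] tip [76.8  3.1] corner [75.6  4. ] B [ 64.  -16.1] heel [ 56.1 -10. ]
pad in bin -17.1 38.9
theta 35.11 res [-0.11 -1.1   0.1   0.66] tip [77.5  7.5] corner [76.2  8.4] B [ 65.5 -12.1] heel [57.3 -6.4]
pad in bin -16.5 37.8
```

Request:
apply_moves:
  deltas:
    - [0,0,-0.002,0,-1]
    - [0,0,-0.004,0,-1]
    - [0,0,-0.006,0,-1]
    - [0,0,-0.008,0,-1]
    - [0,0,-0.01,0,-1]

```text
time_s: 12.65
ee_pos: [576.7, -114.0, 111.5]
ee_rot: [180.0, 0.0, 173.0]
force: [2.1, -0.4, -6.1]
gripper_width: 52.1
gripper_force: 12.6
```

```bash
python3 - <<'E'
from h import *
a,g=edges('w5')
for r in(168,171,228,233):
    d=np.abs(np.diff(a[r].astype(int),axis=0)).sum(1);print(r,[i for i in range(255,300) if d[i]>25],[i for i in range(360,400) if d[i]>25])
E
```

```text
t 12.65 tcp rack [-5.770e+01 -1.000e-01  1.115e+02] yaw 172.96 F [ 2.09 -0.17 -6.1 ] T [-0.051 -0.232 -0.035]
[(148, 211, 205), (149, 205, 201), (167, 191, 178), (168, 178, 140), (169, 140, 125), (170, 125, 138), (171, 138, 143), (172, 143, 130), (234, 126, 118), (235, 118, 114), (236, 114, 121), (242, 125, 115), (243, 115, 103), (244, 103, 89), (245, 89, 69), (247, 71, 82)]
168 [258, 259, 260, 266, 267, 268, 269] [376, 377, 378, 379]
171 [258, 259, 260, 265, 266, 267, 268, 269, 271, 278, 282, 289, 298] [379]
228 [262, 263, 264] [377, 378, 380, 381, 382, 384, 395, 396, 397, 398]
233 [259, 260, 261, 262, 263, 264, 265] [378, 380, 381, 382, 383, 384, 385, 386, 399]
```

```bash
python3 - <<'E'
from h import *
for x in((168.3,234.5,111,119.5),):
  for w in(1,.3):solve(*x,None,w)
E
```

```text
theta 43.76 res [-1.54 -3.21  1.37  1.75] tip [75.7 -5.5] corner [74.7 -4.5] B [ 60.9 -23.2] heel [ 53.7 -16.3]
pad in bin -18.2 38.3
theta 40.22 res [-0.15 -1.21  0.13  0.69] tip [77.4  0.9] corner [76.2  1.9] B [ 63.6 -17.6] heel [ 56.  -11.1]
pad in bin -17.2 36.8
```

Tilt is now about 42°. I'll grip firmly, back off, rise to the mouth's estimated height and feel forward.

Request:
apply_moves:
  deltas:
    - [0,0,0.003,0,-1]
    - [0.01,0,0.003,0,-1]
    - [0.02,0,0.003,0,-1]
    - [0.035,0,0.003,0,-1]
    - [0.042,0,0.003,0,-1]
  grip_force: 20

```text
time_s: 13.2
ee_pos: [532.7, -108.5, 108.5]
ee_rot: [180.0, -0.1, 173.0]
force: [-0.2, 0.1, 0.3]
gripper_width: 51.9
gripper_force: 20.7
```

Request:
apply_moves:
  deltas:
    - [0,0,-0.015,0,-1]
    - [0,0,-0.03,0,-1]
    - [0,0,-0.048,0,-1]
    - [0,0,-0.063,0,-1]
    - [0,0,-0.063,0,-1]

```text
time_s: 13.7
ee_pos: [536.0, -109.1, 173.7]
ee_rot: [-180.0, 0.3, 173.0]
force: [0.5, -0.6, -1.5]
gripper_width: 52.1
gripper_force: 20.7
```

```bash
python3 - <<'E'
from h import *
a,g=edges('w6')
for r in(170,230):
    d=np.abs(np.diff(a[r].astype(int),axis=0)).sum(1);print(r,[i for i in range(255,300) if d[i]>25],[i for i in range(360,400) if d[i]>25])
E
```

```text
t 13.70 tcp rack [-98.7  -0.3 173.7] yaw 172.96 F [ 0.6  -0.53 -1.53] T [-0.011 -0.038 -0.004]
[(167, 216, 209), (168, 209, 173), (169, 173, 126), (170, 126, 140), (171, 140, 151), (172, 151, 132), (234, 127, 119), (235, 119, 114), (236, 114, 122), (242, 128, 119), (243, 119, 108), (244, 108, 94), (245, 94, 75), (247, 79, 93)]
170 [268, 270] [376, 378, 379, 380]
230 [261, 263, 264, 265, 267] [378, 379, 381, 382, 384, 397, 398, 399]
```

Request:
apply_moves:
  deltas:
    - [-0.006,0,0,0,-1]
    - [-0.012,0,0,0,-1]
    - [-0.016,0,0,0,-1]
    - [-0.018,0,0,0,-1]
    - [-0.018,0,0,0,-1]

```text
time_s: 14.25
ee_pos: [553.1, -111.1, 170.9]
ee_rot: [180.0, -0.0, 173.0]
force: [-0.4, -0.5, -0.1]
gripper_width: 51.6
gripper_force: 20.7
```

Request:
apply_moves:
  deltas:
    - [-0.001,0,0,0,-1]
    - [-0.002,0,0,0,-1]
    - [-0.003,0,0,0,-1]
    - [-0.004,0,0,0,-1]
    - [-0.004,0,0,0,-1]

```text
time_s: 14.75
ee_pos: [556.9, -111.6, 171.4]
ee_rot: [180.0, 0.0, 173.0]
force: [-0.5, 0.5, -2.5]
gripper_width: 52.1
gripper_force: 20.7
```

Request:
apply_moves:
  deltas:
    - [-0.001,0,0,0,-1]
    - [-0.002,0,0,0,-1]
    - [-0.003,0,0,0,-1]
    - [-0.004,0,0,0,-1]
    - [-0.004,0,0,0,-1]

```text
time_s: 15.25
ee_pos: [560.9, -112.0, 171.4]
ee_rot: [180.0, 0.0, 173.0]
force: [-0.1, -0.6, -1.7]
gripper_width: 51.6
gripper_force: 20.7
```

```bash
python3 -c "
from h import *
rk()"
```

```text
t 15.25 tcp rack [-7.360e+01 -1.000e-01  1.714e+02] yaw 172.97 F [-0.02 -0.62 -1.69] T [ 0.01   0.037 -0.011]
```

Request:
apply_moves:
  deltas:
    - [-0.001,0,0,0,-1]
    - [-0.002,0,0,0,-1]
    - [-0.003,0,0,0,-1]
    - [-0.003,0,0,0,-1]
    - [-0.003,0,0,0,-1]

```text
time_s: 15.75
ee_pos: [563.7, -112.4, 171.4]
ee_rot: [180.0, -0.0, 173.0]
force: [0.0, 0.3, -0.3]
gripper_width: 51.8
gripper_force: 20.7
```

Request:
apply_moves:
  deltas:
    - [-0.001,0,0,0,-1]
    - [-0.002,0,0,0,-1]
    - [-0.003,0,0,0,-1]
    - [-0.003,0,0,0,-1]
    - [-0.003,0,0,0,-1]

```text
time_s: 16.25
ee_pos: [566.2, -112.7, 171.2]
ee_rot: [180.0, -0.1, 173.0]
force: [-2.7, 0.1, -0.2]
gripper_width: 52.0
gripper_force: 20.7
```

Slight contact in -x, which fits the lower lip edge touching the tongue's back face. I'll rise gently.

Request:
apply_moves:
  deltas:
    - [0,0,-0.001,0,-1]
    - [0,0,-0.002,0,-1]
    - [0,0,-0.003,0,-1]
    - [0,0,-0.003,0,-1]
    - [0,0,-0.003,0,-1]

```text
time_s: 16.75
ee_pos: [566.3, -112.7, 174.3]
ee_rot: [180.0, -0.1, 173.0]
force: [-2.1, 0.1, -1.3]
gripper_width: 52.0
gripper_force: 20.7
```

Request:
apply_moves:
  deltas:
    - [-0.001,0,0,0,-1]
    - [-0.002,0,0,0,-1]
    - [-0.003,0,0,0,-1]
    - [-0.003,0,0,0,-1]
    - [-0.003,0,0,0,-1]

```text
time_s: 17.25
ee_pos: [566.6, -112.7, 174.5]
ee_rot: [180.0, -0.4, 173.0]
force: [-10.6, 1.8, 4.3]
gripper_width: 51.9
gripper_force: 20.7
```

```bash
python3 -c "
from h import *
rk()"
```

```text
t 17.25 tcp rack [-6.790e+01 -1.000e-01  1.745e+02] yaw 172.96 F [-10.75   0.47   4.31] T [-0.021  1.789 -0.036]
```

Request:
apply_moves:
  deltas:
    - [0.002,0,0,0,-1]
    - [0.004,0,-0.001,0,-1]
    - [0.004,0,-0.002,0,-1]
    - [0.004,0,-0.003,0,-1]
    - [0.004,0,-0.003,0,-1]

```text
time_s: 17.75
ee_pos: [566.1, -112.7, 177.6]
ee_rot: [180.0, 0.0, 173.0]
force: [-1.1, -0.5, 0.1]
gripper_width: 52.0
gripper_force: 20.7
```

```bash
python3 -c "
from h import *
rk()"
```

```text
t 17.75 tcp rack [-68.4  -0.2 177.6] yaw 172.97 F [-1.08 -0.62  0.09] T [-0.021  0.353  0.014]
```

Request:
apply_moves:
  deltas:
    - [0,0,-0.001,0,-1]
    - [0,0,-0.002,0,-1]
    - [0,0,-0.003,0,-1]
    - [0,0,-0.003,0,-1]
    - [0,0,-0.003,0,-1]

```text
time_s: 18.25
ee_pos: [566.4, -112.8, 180.8]
ee_rot: [-180.0, 0.1, 173.0]
force: [0.4, 0.4, -1.0]
gripper_width: 52.0
gripper_force: 20.7
```

```bash
python3 -c "
from h import *
rk()"
```

```text
t 18.25 tcp rack [-68.1  -0.2 180.8] yaw 172.96 F [ 0.31  0.48 -0.95] T [-0.015 -0.001 -0.043]
```

Contact eased as it rose, so that was the lower lip. I'll keep rising to feel for the upper lip.

Request:
apply_moves:
  deltas:
    - [0,0,-0.001,0,-1]
    - [0,0,-0.002,0,-1]
    - [0,0,-0.003,0,-1]
    - [0,0,-0.003,0,-1]
    - [0,0,-0.003,0,-1]

```text
time_s: 18.75
ee_pos: [565.7, -112.6, 183.4]
ee_rot: [180.0, 0.0, 173.0]
force: [-1.0, 0.2, -1.5]
gripper_width: 51.7
gripper_force: 20.7
```

```bash
python3 -c "
from h import *
rk()"
```

```text
t 18.75 tcp rack [-6.880e+01 -1.000e-01  1.834e+02] yaw 172.96 F [-1.03  0.11 -1.47] T [-0.008 -0.036  0.028]
```

Request:
apply_moves:
  deltas:
    - [-0.001,0,0,0,-1]
    - [-0.002,0,0,0,-1]
    - [-0.003,0,0,0,-1]
    - [-0.003,0,0,0,-1]
    - [-0.003,0,0,0,-1]

```text
time_s: 19.25
ee_pos: [568.7, -113.0, 183.3]
ee_rot: [180.0, -0.0, 173.0]
force: [-0.4, 0.4, -1.5]
gripper_width: 52.1
gripper_force: 20.7
```

```bash
python3 -c "
from h import *
rk()"
```

```text
t 19.25 tcp rack [-6.580e+01 -1.000e-01  1.833e+02] yaw 172.97 F [-0.41  0.39 -1.53] T [-0.007  0.004  0.032]
```

Request:
apply_moves:
  deltas:
    - [0,0,-0.001,0,-1]
    - [-0.001,0,-0.002,0,-1]
    - [-0.002,0,-0.002,0,-1]
    - [-0.003,0,-0.002,0,-1]
    - [-0.003,0,-0.002,0,-1]

```text
time_s: 19.75
ee_pos: [571.8, -113.4, 185.4]
ee_rot: [180.0, 0.0, 173.0]
force: [-0.9, -0.1, -1.9]
gripper_width: 51.9
gripper_force: 20.7
```

```bash
python3 -c "
from h import *
rk()"
```

```text
t 19.75 tcp rack [-6.260e+01 -1.000e-01  1.854e+02] yaw 172.96 F [-0.91 -0.21 -1.87] T [ 0.06  -0.03  -0.045]
```

Request:
apply_moves:
  deltas:
    - [-0.001,0,0,0,-1]
    - [-0.002,0,0,0,-1]
    - [-0.003,0,0,0,-1]
    - [-0.003,0,0,0,-1]
    - [-0.003,0,0,0,-1]

```text
time_s: 20.25
ee_pos: [573.3, -113.6, 185.4]
ee_rot: [180.0, -0.2, 173.0]
force: [-4.6, 0.3, 2.3]
gripper_width: 51.8
gripper_force: 20.7
```

```bash
python3 -c "
from h import *
rk()"
```

```text
t 20.25 tcp rack [-6.120e+01 -1.000e-01  1.854e+02] yaw 172.96 F [-4.59 -0.27  2.35] T [0.061 0.943 0.021]
```

Request:
apply_moves:
  deltas:
    - [0.002,0,0,0,-1]
    - [0.002,0,-0.001,0,-1]
    - [0.002,0,-0.002,0,-1]
    - [0.002,0,-0.003,0,-1]
    - [0.002,0,-0.003,0,-1]

```text
time_s: 20.75
ee_pos: [573.0, -113.6, 188.6]
ee_rot: [180.0, 0.0, 173.0]
force: [0.2, 0.8, -1.0]
gripper_width: 51.9
gripper_force: 20.7
```

Request:
apply_moves:
  deltas:
    - [-0.001,0,0,0,-1]
    - [-0.002,0,0,0,-1]
    - [-0.003,0,0,0,-1]
    - [-0.004,0,0,0,-1]
    - [-0.004,0,0,0,-1]

```text
time_s: 21.25
ee_pos: [576.8, -114.0, 188.3]
ee_rot: [180.0, 0.0, 173.0]
force: [0.2, 0.3, -2.2]
gripper_width: 51.6
gripper_force: 20.7
```

```bash
python3 -c "
from h import *
rk()"
```

```text
t 21.25 tcp rack [-5.760e+01 -1.000e-01  1.883e+02] yaw 172.96 F [ 0.12  0.34 -2.23] T [-0.042  0.001  0.027]
```

The tongue is in. Now loosen the grip and lower along the arc so the bin pivots on the lip.

Request:
apply_moves:
  deltas:
    - [0,0,0,0,-1]
    - [0,0,0.003,0,-1]
    - [0.001,0,0.006,0,-1]
    - [0.0015,0,0.009,0,-1]
    - [0.002,0,0.012,0,-1]
  grip_force: 6

```text
time_s: 21.75
ee_pos: [573.6, -113.6, 176.1]
ee_rot: [180.0, -0.1, 173.0]
force: [-5.5, 0.2, 2.5]
gripper_width: 51.8
gripper_force: 6.0
```

```bash
python3 -c "
from h import *
rk()"
```

```text
t 21.75 tcp rack [-6.090e+01 -1.000e-01  1.761e+02] yaw 172.96 F [-5.45 -0.52  2.46] T [ 0.032  0.816 -0.057]
```

Request:
apply_moves:
  deltas:
    - [0.0005,0,0.002,0,-1]
    - [0.001,0,0.004,0,-1]
    - [0.0015,0,0.006,0,-1]
    - [0.002,0,0.008,0,-1]
    - [0.002,0,0.01,0,-1]

```text
time_s: 22.25
ee_pos: [572.5, -113.5, 166.1]
ee_rot: [180.0, -0.0, 173.0]
force: [-4.0, -0.5, 1.1]
gripper_width: 52.2
gripper_force: 6.0
```

```bash
python3 - <<'E'
from h import *
edges('w7')
E
```

```text
t 22.25 tcp rack [-6.190e+01 -1.000e-01  1.661e+02] yaw 172.96 F [-3.92 -1.01  1.06] T [-0.028  0.785 -0.054]
[(152, 206, 189), (153, 189, 138), (154, 138, 132), (203, 129, 122), (204, 122, 111), (205, 111, 118), (206, 118, 126), (212, 124, 118), (213, 118, 101), (214, 101, 86), (215, 86, 72)]
```

```bash
python3 - <<'E'
from h import *
a=np.load('w7.npy')
for r in(156,158,196,200):
    d=np.abs(np.diff(a[r].astype(int),axis=0)).sum(1);print(r,[i for i in range(245,300) if d[i]>25],[i for i in range(360,410) if d[i]>25])
b=cams.grab_frame('scene');s,p=rk()
P=proj('scene',s['ee_pos'])[0].round().astype(int)
c=cv2.resize(b[P[1]-45:P[1]+45,P[0]-45:P[0]+60],(560,480),interpolation=cv2.INTER_CUBIC)
cv2.imwrite('pics/w7.png',cv2.resize(a[120:360,200:450],(600,576),interpolation=cv2.INTER_CUBIC))
E
```

```text
156 [268, 270, 272, 274] [371, 372, 373, 374, 375, 376, 391]
158 [270, 271, 272, 274] [372, 374, 375, 376]
196 [249, 264, 265, 266, 267] [380, 381]
200 [263, 264, 266, 268] [379, 381, 382]
t 22.35 tcp rack [-6.190e+01 -1.000e-01  1.659e+02] yaw 172.96 F [-4.33  0.36  0.59] T [-0.06   0.681 -0.015]
```

View pics/w7.png

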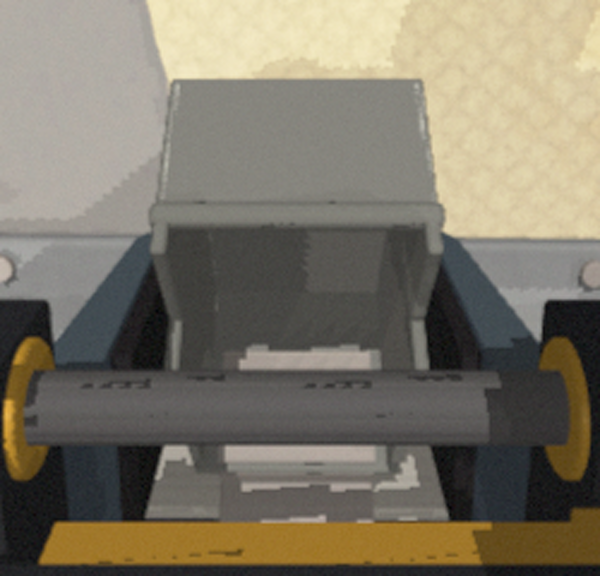

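The crop shows the bin still square, with its tilt down to about 26°: front bottom edge at full-frame row 153 and rim at row 204.

```bash
python3 - <<'E'
from h import *
for w in(1,.3):solve(153,203.7,104,117,None,w)
E
```

```text
theta 29.97 res [-0.69 -2.52  0.59  1.59] tip [70.8 11.9] corner [69.5 12.6] B [60.6 -8.8] heel [51.9 -3.8]
pad in bin -11.4 43.8
theta 28.8 res [-0.07 -0.82  0.06  0.52] tip [70.8 14.1] corner [69.5 14.8] B [61.1 -6.8] heel [52.3 -2. ]
pad in bin -11.0 43.2
```

The bin slipped outward: the neck corner is about 7 mm below and just in front of the lower lip, with the tongue tip still inside. I'll grip firmer, raise it and push further in before lowering.

Request:
apply_moves:
  deltas:
    - [0,0,0,0,-1]
    - [0,0,-0.002,0,-1]
    - [0,0,-0.004,0,-1]
    - [0,0,-0.006,0,-1]
    - [0,0,-0.008,0,-1]
  grip_force: 15

```text
time_s: 22.85
ee_pos: [573.3, -113.6, 174.8]
ee_rot: [180.0, 0.1, 173.0]
force: [-0.5, 0.3, -1.2]
gripper_width: 51.7
gripper_force: 15.0
```

```bash
python3 -c "
from h import *
rk()"
```

```text
t 22.85 tcp rack [-6.110e+01 -1.000e-01  1.748e+02] yaw 172.97 F [-0.52  0.28 -1.23] T [ 0.     0.055 -0.059]
```

Request:
apply_moves:
  deltas:
    - [0,0,-0.001,0,-1]
    - [0,0,-0.002,0,-1]
    - [0,0,-0.003,0,-1]
    - [0,0,-0.004,0,-1]
    - [0,0,-0.004,0,-1]

```text
time_s: 23.35
ee_pos: [573.5, -113.6, 178.5]
ee_rot: [180.0, 0.1, 173.0]
force: [5.6, -1.0, -5.5]
gripper_width: 52.3
gripper_force: 15.0
```

```bash
python3 -c "
from h import *
rk()"
```

```text
t 23.35 tcp rack [-6.090e+01 -1.000e-01  1.785e+02] yaw 172.97 F [ 5.68 -0.28 -5.48] T [-0.078 -0.716 -0.028]
```

The force is now +x and -z, so the tongue's front face is against the back of the upper lip and it is hooked. Push in.

Request:
apply_moves:
  deltas:
    - [-0.001,0,0,0,-1]
    - [-0.002,0,0,0,-1]
    - [-0.003,0,0,0,-1]
    - [-0.004,0,0,0,-1]
    - [-0.004,0,0,0,-1]

```text
time_s: 23.85
ee_pos: [576.5, -114.0, 178.6]
ee_rot: [180.0, -0.0, 173.0]
force: [-0.7, 0.6, -1.7]
gripper_width: 52.0
gripper_force: 15.0
```

```bash
python3 -c "
from h import *
rk()"
```

```text
t 23.85 tcp rack [-5.790e+01 -1.000e-01  1.786e+02] yaw 172.97 F [-0.79  0.53 -1.74] T [-0.009 -0.015  0.003]
```

Request:
apply_moves:
  deltas:
    - [-0.001,0,0,0,-1]
    - [-0.002,0,0,0,-1]
    - [-0.003,0,0,0,-1]
    - [-0.004,0,0,0,-1]
    - [-0.004,0,0,0,-1]

```text
time_s: 24.35
ee_pos: [580.7, -114.5, 178.4]
ee_rot: [180.0, 0.0, 173.0]
force: [0.8, 0.8, -0.7]
gripper_width: 52.0
gripper_force: 15.0
```

```bash
python3 - <<'E'
from h import *
a,g=edges('w8')
E
```

```text
t 24.35 tcp rack [-5.370e+01 -1.000e-01  1.784e+02] yaw 172.97 F [ 0.69  0.85 -0.74] T [0.029 0.001 0.043]
[(152, 208, 192), (153, 192, 145), (154, 145, 135), (206, 130, 121), (207, 121, 110), (208, 110, 126), (214, 128, 123), (215, 123, 114), (216, 114, 96), (217, 96, 80), (218, 80, 71)]
```

Request:
apply_moves:
  deltas:
    - [-0.001,0,0.001,0,-1]
    - [-0.002,0,0.002,0,-1]
    - [-0.002,0,0.004,0,-1]
    - [-0.002,0,0.006,0,-1]
    - [-0.002,0,0.007,0,-1]
  grip_force: 10

```text
time_s: 24.9
ee_pos: [583.2, -114.8, 171.6]
ee_rot: [-180.0, 0.1, 173.0]
force: [0.2, -0.4, 0.8]
gripper_width: 51.6
gripper_force: 10.0
```

```bash
python3 -c "
from h import *
rk()"
```

```text
t 24.90 tcp rack [-5.120e+01 -1.000e-01  1.716e+02] yaw 172.96 F [ 0.23 -0.34  0.79] T [ 0.029 -0.236  0.015]
```

Request:
apply_moves:
  deltas:
    - [0.0,0,0.001,0,-1]
    - [0.0,0,0.002,0,-1]
    - [0.0005,0,0.003,0,-1]
    - [0.001,0,0.004,0,-1]
    - [0.001,0,0.005,0,-1]

```text
time_s: 25.4
ee_pos: [581.5, -114.6, 166.3]
ee_rot: [180.0, -0.0, 173.0]
force: [-0.1, -0.2, 0.9]
gripper_width: 51.9
gripper_force: 10.0
```

```bash
python3 - <<'E'
from h import *
a,g=edges('w9')
E
```

```text
t 25.40 tcp rack [-5.290e+01 -1.000e-01  1.663e+02] yaw 172.96 F [-0.11 -0.22  0.89] T [-0.034 -0.252 -0.005]
[(153, 208, 199), (154, 199, 164), (155, 164, 134), (199, 131, 125), (200, 125, 115), (201, 115, 124), (207, 132, 124), (208, 124, 104), (209, 104, 97), (210, 97, 82), (211, 82, 71)]
```

It is rotating down on the lip with about 2 N. Continue.

Request:
apply_moves:
  deltas:
    - [0.0005,0,0.0015,0,-1]
    - [0.001,0,0.003,0,-1]
    - [0.0015,0,0.0045,0,-1]
    - [0.002,0,0.006,0,-1]
    - [0.002,0,0.007,0,-1]

```text
time_s: 25.95
ee_pos: [579.3, -114.3, 159.2]
ee_rot: [180.0, -0.0, 173.0]
force: [-0.9, 0.8, 1.3]
gripper_width: 52.1
gripper_force: 10.0
```

```bash
python3 -c "
from h import *
rk()"
```

```text
t 25.95 tcp rack [-5.510e+01 -1.000e-01  1.592e+02] yaw 172.96 F [-0.95  0.66  1.32] T [-0.001 -0.116  0.003]
```

Request:
apply_moves:
  deltas:
    - [0.0005,0,0.0015,0,-1]
    - [0.001,0,0.003,0,-1]
    - [0.001,0,0.0045,0,-1]
    - [0.001,0,0.006,0,-1]
    - [0.001,0,0.007,0,-1]

```text
time_s: 26.45
ee_pos: [578.4, -114.2, 152.2]
ee_rot: [180.0, -0.0, 173.0]
force: [0.2, -0.4, 0.9]
gripper_width: 52.0
gripper_force: 10.0
```

```bash
python3 - <<'E'
from h import *
a,g=edges('w10')
E
```

```text
t 26.45 tcp rack [-5.600e+01 -1.000e-01  1.522e+02] yaw 172.97 F [ 0.23 -0.37  0.93] T [ 0.063 -0.131  0.02 ]
[(159, 206, 187), (160, 187, 132), (161, 132, 122), (191, 123, 115), (192, 115, 105), (193, 105, 118), (195, 121, 130), (196, 130, 138), (198, 138, 125), (199, 125, 110), (200, 110, 99), (201, 99, 86), (202, 86, 74), (203, 74, 70), (245, 79, 84), (246, 84, 89), (247, 89, 95), (248, 95, 101)]
```

Request:
apply_moves:
  deltas:
    - [0,0,0.0015,0,-1]
    - [0,0,0.003,0,-1]
    - [0,0,0.0045,0,-1]
    - [0,0,0.006,0,-1]
    - [0,0,0.0075,0,-1]

```text
time_s: 27.0
ee_pos: [578.5, -114.2, 144.7]
ee_rot: [180.0, -0.0, 173.0]
force: [-1.5, -0.1, 1.4]
gripper_width: 51.8
gripper_force: 10.0
```

Request:
apply_moves:
  deltas:
    - [0,0,0.001,0,-1]
    - [0,0,0.002,0,-1]
    - [0,0,0.003,0,-1]
    - [0,0,0.003,0,-1]
    - [0,0,0.003,0,-1]

```text
time_s: 27.5
ee_pos: [578.6, -114.2, 141.7]
ee_rot: [180.0, -0.0, 173.0]
force: [0.3, -1.1, 0.9]
gripper_width: 51.9
gripper_force: 10.0
```

```bash
python3 - <<'E'
from h import *
a,g=edges('w11')
E
```

```text
t 27.50 tcp rack [-5.590e+01 -1.000e-01  1.417e+02] yaw 172.96 F [ 0.45 -1.03  0.87] T [ 0.038 -0.05  -0.003]
[(141, 222, 217), (164, 201, 193), (165, 193, 160), (166, 160, 112), (189, 108, 115), (190, 115, 125), (191, 125, 134), (193, 135, 128), (194, 128, 117), (195, 117, 107), (196, 107, 93), (197, 93, 75), (198, 75, 70), (233, 79, 87), (234, 87, 94), (235, 94, 101), (236, 101, 108)]
```

Request:
apply_moves:
  deltas:
    - [0,0,0.001,0,-1]
    - [0,0,0.002,0,-1]
    - [0,0,0.003,0,-1]
    - [0,0,0.003,0,-1]
    - [0,0,0.003,0,-1]
  grip_force: 5

```text
time_s: 28.05
ee_pos: [578.6, -114.2, 138.7]
ee_rot: [180.0, -0.0, 173.0]
force: [-0.2, -0.5, -0.3]
gripper_width: 52.2
gripper_force: 5.0
```

```bash
python3 - <<'E'
from h import *
a,g=edges('w12')
E
```

```text
t 28.05 tcp rack [-5.580e+01 -1.000e-01  1.387e+02] yaw 172.97 F [-0.13 -0.56 -0.27] T [-0.012 -0.081  0.009]
[(166, 200, 193), (167, 193, 159), (168, 159, 109), (186, 109, 105), (187, 105, 100), (188, 100, 113), (189, 113, 124), (190, 124, 133), (192, 133, 127), (193, 127, 119), (194, 119, 107), (195, 107, 92), (196, 92, 74), (197, 74, 70), (230, 77, 84), (231, 84, 93), (232, 93, 102), (233, 102, 110)]
```

Nearly level and free of force. Release and lift away.

Request:
apply_moves:
  deltas:
    - [0,0,0,0,0.2]
    - [0,0,0,0,0.3]
    - [0,0,0,0,0.45]
    - [0,0,0,0,0.6]
    - [0,0,0,0,0.6]

```text
time_s: 28.6
ee_pos: [578.6, -114.2, 138.9]
ee_rot: [180.0, -0.0, 173.0]
force: [-0.4, 0.4, -0.4]
gripper_width: 72.8
gripper_force: 0.0
```

```bash
python3 - <<'E'
from h import *
a,g=edges('w13')
E
```

```text
t 28.60 tcp rack [-5.580e+01 -1.000e-01  1.389e+02] yaw 172.96 F [-0.48  0.38 -0.35] T [ 0.012 -0.001  0.04 ]
[(141, 218, 214), (172, 198, 179), (173, 179, 118), (174, 118, 96), (183, 99, 115), (184, 115, 129), (187, 129, 119), (188, 119, 107), (189, 107, 87), (190, 87, 72), (218, 76, 85), (219, 85, 98), (220, 98, 108), (221, 108, 115)]
```

Request:
apply_moves:
  deltas:
    - [0,0,-0.01,0,0.6]
    - [0,0,-0.03,0,0.6]
    - [0,0,-0.055,0,0.6]
    - [0,0,-0.08,0,0.6]
    - [0.03,0,-0.1,0,0.6]

```text
time_s: 29.15
ee_pos: [551.5, -111.0, 240.8]
ee_rot: [-180.0, 0.3, 173.0]
force: [0.5, 0.0, 0.1]
gripper_width: 73.0
gripper_force: 0.0
```

Request:
apply_moves:
  deltas:
    - [0.04,0,-0.01,0,0.6]
    - [0.07,0,-0.02,0,0.6]
    - [0.07,0,-0.02,0,0.6]
    - [0.07,0,-0.02,0,0.6]

```text
time_s: 29.55
ee_pos: [479.7, -102.1, 260.1]
ee_rot: [-180.0, 0.2, 173.0]
force: [0.6, -0.2, 0.2]
gripper_width: 73.2
gripper_force: 0.0
```

```bash
python3 - <<'E'
from h import *
a,g=edges('w14');b=cams.grab_frame('scene');t=cams.grab_frame('top')
z=lambda im,w,h:cv2.resize(im,(w,h),interpolation=cv2.INTER_CUBIC)
cv2.imwrite('pics/end.png',np.vstack([z(a,640,400)[0:300],np.hstack([z(b[140:240,300:400],300,300),z(t[130:210,285:375],340,300)])]))
E
```

```text
t 29.55 tcp rack [-155.5   -0.3  260.1] yaw 172.95 F [ 0.63 -0.11  0.18] T [-0.001 -0.018  0.013]
[(207, 197, 192), (240, 183, 163), (241, 163, 99), (242, 99, 89), (253, 88, 106), (254, 106, 127), (256, 128, 110), (257, 110, 76), (258, 76, 67)]
```

View pics/end.png

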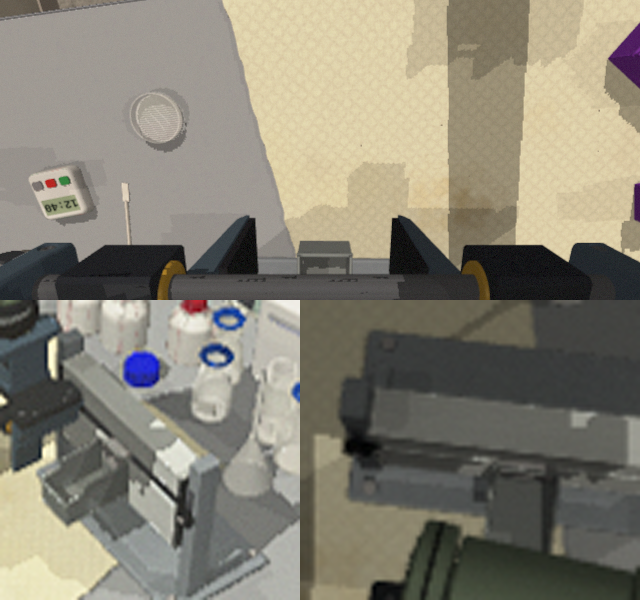

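The bin hangs square on the rail, front at wrist (298–352, 241–253), hands clear. I'll check its nod numerically.

```bash
python3 - <<'E'
from h import *
s=env.state();a=cams.grab_frame('wrist');g=cv2.cvtColor(a,cv2.COLOR_BGR2GRAY).astype(int)
print([int(x) for x in g[236:262,305:345].mean(1)])
T=0
for lip in(158,162.4,167):
  for th_ in(0,-2.3,-4.6,-7):
    t=np.radians(th_);c,sn=np.cos(t),np.sin(t);o=[]
    for bx,bz in((-45,0),(-45,36),(-42,36)):
        dx,dz=bx-45,bz-50;P=O+RM@np.array([dx*c+dz*sn,0,lip-dx*sn+dz*c]);o.append(proj('wrist',P,s)[0][1].round(1))
    print(lip,th_,o,round(o[1]-o[0],1))
E
```

```text
[183, 183, 183, 183, 177, 145, 90, 89, 89, 89, 90, 90, 90, 89, 90, 90, 88, 91, 111, 130, 127, 105, 71, 70, 70, 70]
158 0 [np.float64(241.8), np.float64(257.8), np.float64(260.7)] 16.0
158 -2.3 [np.float64(242.2), np.float64(256.6), np.float64(259.6)] 14.4
158 -4.6 [np.float64(242.8), np.float64(255.7), np.float64(258.7)] 12.9
158 -7 [np.float64(243.6), np.float64(254.9), np.float64(257.9)] 11.3
162.4 0 [np.float64(243.6), np.float64(260.0), np.float64(263.0)] 16.4
162.4 -2.3 [np.float64(244.0), np.float64(258.8), np.float64(261.8)] 14.8
162.4 -4.6 [np.float64(244.6), np.float64(257.8), np.float64(260.8)] 13.2
162.4 -7 [np.float64(245.3), np.float64(257.0), np.float64(260.0)] 11.7
167 0 [np.float64(245.5), np.float64(262.3), np.float64(265.4)] 16.8
167 -2.3 [np.float64(245.9), np.float64(261.1), np.float64(264.2)] 15.2
167 -4.6 [np.float64(246.4), np.float64(260.1), np.float64(263.1)] 13.7
167 -7 [np.float64(247.2), np.float64(259.2), np.float64(262.3)] 12.0
```

```bash
python3 - <<'E'
from h import *
C=cams.get_calibration('wrist');T=C['tool_from_camera'];K=C['mtx']
def row(x,z):
    v=K@(T[:3,:3].T@(np.array([-x,0,-z])-T[:3,3]));return v[1]/v[2]
# free-position fit: theta from (bottom row, inner-rim row) given front-edge width of bottom
for n,rb,ri in(('w2',185.6,209.7),):
    for pz in(34.5,37.2):
        def f(p):
            c,s=np.cos(p[1]),np.sin(p[1]);q=lambda bx,bz:row((bx-p[0])*c+(bz-pz)*s,19-(bx-p[0])*s+(bz-pz)*c)
            return [q(-45,0)-rb,q(-42,36)-ri]
        r=least_squares(f,[-14,0]);print(n,pz,r.x[0],np.degrees(r.x[1]))
for lip in(158,160,162.4,165):
    def f(p):
        c,s=np.cos(p[1]),np.sin(p[1]);h=lip-138.9
        q=lambda bx,bz:row(55.8+p[0]+(bx-45)*c+(bz-50)*s,h-(bx-45)*s+(bz-50)*c)
        return [q(-45,0)-172.8,q(-42,36)-189]
    r=least_squares(f,[0,0]);print('w13',lip,'heel x',r.x[0],'theta',np.degrees(r.x[1]))
E
```

```text
w2 34.5 -14.56877211894664 -1.1162216262524411
w2 37.2 -15.381270859427836 -0.7980691743901137
w13 158 heel x -1.8599068202612603 theta -3.636897736019631
w13 160 heel x -2.3920379416506488 theta -3.780903538396745
w13 162.4 heel x -3.0313610398251996 theta -3.953621009309669
w13 165 heel x -3.724902211693123 theta -4.140623332966848
```

```bash
python3 -c "
from workcell import env
print(env.job_done(),env.state()['time_s'])"
```

```text
the job is handed in; nothing more can be done
the job is handed in; nothing more can be done
```

I handed the job in with the bin hanging on the rail near its middle, tongue behind the upper lip and gripper clear. The last wrist image puts it about 0.05 rad front-down (limit 0.08), wrist-force readings stayed near 11 N or below, and I saw no verdict.

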